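Index the mould carrier and pull-test its detent

ROBOT

A 7-joint arm with a two-finger parallel gripper is mounted at the origin on the work surface. World frame = base frame: x ahead of the robot, y to its left, z up, the work surface at z = 0. Lengths are in mm, angles in rad, forces in N, time in s.
With the tool pointing down it reaches from about 400 to 750 mm from the base axis. Payload 19.5 kg.
Tool frame: the origin (TCP) lies midway between the tips of the shut fingers; the grasp point (between the pads) lies behind it (env.tcp_to_grasp is the z of the grasp point in the tool frame, in mm); z points along the fingers, y is the line along which they close (so a half turn about z gives the same grasp; the last joint's range is limited). The gripper opens to 85 mm and grips with 20 to 120 N. Pads are 22 mm wide; open, the fingers measure 114 mm over their backs; the gripper's body (76 mm by 85 mm) begins 54 mm behind the grasp point. The pads swing forward as they close: fully open they stand 13 mm farther back than shut.
Start: joints at [1.216, 0.707, -0.028, 1.485, 0.022, 0.951, -0.075], TCP at [176.934, -547.073, 231.268] pointing down, gripper open.
Joint ranges: [-2.71, 2.71], [-0.32, 2.16], [-1.57, 1.52], [0, 2.45], [-1.46, 4.6], [0, 2.02], [-2.83, 2.83]. Speed limits (rad/s): [1.89, 1.89, 2.57, 2.57, 3.01, 3.01, 3.01].

INTERFACE

Orientations are given as a unit quaternion [x, y, z, w].
In Python, from rig import env gives the robot as it stands.
- The arm moves only by the shell command python3 -m creep 'ROWS'. ROWS is JSON, one flat list of numbers, 5 for each row, row after row: the shift along the tool's x, y, z scaled (see below), then the turn about the tool's z scaled (see below), then the opening, from 0 (shut) to 1 (fully open). In form: [tx, ty, tz, twist, gripper, tx, ty, tz, twist, gripper, ...]. A call has 1 to 20 rows; each row shifts and turns the commanded pose from where the row before left it, along the tool's axes as they then stand; what a row does not reach is not made up. The controller multiplies each number of a shift by 0.06 m and each number of a turn by 0.15 rad. A row lasts 1/8 s, in which the tool goes at most 62.5 mm and 10.7 degrees, less where a joint would pass 70% of its speed; a pose out of reach is approached as far as the arm can. A call with a number of a shift or a turn outside -1 to 1 is refused whole. A call with a gripper value outside its range is refused whole. The fingers move at their own pace and stop on an object; the grip force is fixed at half the most. Time passes only in rows, so rows that do not move let the fingers close. It gives the time, the measured TCP pose, the force, the opening and the grip force at its end, in the units of the state.
- env.state(): the state, without advancing time (a new reading comes with each control period).
- env.capture(name): name is "side" or "top"; returns (picture, depth): 384x512x3 uint8, blue, green, red; 384x512 float32, mm along the optical axis (not along the pixel's ray), 0 where there is no reading.
- env.get_calibration(name): a dict with "camera_matrix" (3x3 intrinsics, pixels), "k1" (the pictures are not rectified: a ray, as slopes to the right and down, at radius r is drawn at 1 + k1 r^2 times it, then the intrinsics apply), "rvec" (rotation vector, rad) and "tvec" (3), from world to camera coordinates, as OpenCV has them. Camera axes: x right, y down, z forward; pixel columns grow to the right and rows downward; lengths in mm; the calibration is good to about 2 mm. A picture is of the moment at which its call begins. get_calibration takes no time and is no camera call.
- env.job_done(): hands the job in; it is judged then, once.
The state is a dict: "time_s": time; "joints": joint angles; "qd": joint speeds; "joint_efforts": joint torques, N m; "tcp_pos": TCP position; "eef_rot": TCP orientation; "ft_force": force on the tool from outside, world axes, zero at the start; "wrist_torque": the same for the moment, N m; "width": opening from 0.0 (shut) to 1.0 (fully open); "gripper_force": force on a finger pad.
Only numpy, scipy, OpenCV 4.12 (cv2) and the standard library are available. Lean on these libraries where they do the work, as an engineer would, in place of code of your own. Each camera call takes 0.05 s, during which the arm holds its last target. There are 200 camera calls.

TASK

Push the carrier with the plaster mould along its rail, to the left, until it clicks home in the next station, and do not run it through. Then test that the station holds it: draw the black grip of the sprung gauge straight back out of the carrier until its pointers stand at the heavy mark, not clearly beyond it, hold it there for two seconds, and guide it back in by hand without letting it snap. Leave the carrier in that station with the gauge fully in, and do not disturb the other things on the bench.

Things in the scene. Friction and masses are not known exactly. Their poses are not given: they have to be found in the camera images.
- rail: aluminium C-channel rail fixed to the bench, 500 mm long (y -185 to +315), 124 wide, 28 high; origin on the bench, on its centre line; y = travel direction (robot's left), x across, away from the robot. Two stations, each a pair of dark steel housings (36 mm long, 30 high, out to 89 mm either side) with spring rollers that click into the carrier's side notches; passing them takes 10 to 18 N
- next_station (a point): where the carrier's origin is when home in the next (first) station: on the channel floor, 12 mm above the bench, 100 mm along the rail's y; axes as the rail's. The rollers centre the carrier within the last 5 mm or so. Its front end meets them 82 mm before home
- last_station (a point): the same for the station beyond, 125 mm farther along; not to be used now
- carrier: carrier sliding along the rail's y, held by its lips; 0.8 kg; origin: centre of its underside, axes as the rail's. Plywood deck 112 mm wide, y -75 to +75, 20 to 32 high; plaster mould on it 88 x 92, y -21 to +71, top at 90. Pointers at mid length on both sides. At its right end a gauge barrel (y -30 to -73) and a flat scale bar, 66 wide, y -75 to -167, top at 32
- gauge (a joint): how far the sprung gauge is drawn out of the carrier, in m, towards the carrier's -y: 0 fully in (against a stop), 0.025 at the heavy mark, 0.040 end stop. The spring gives 2 N at 0 and 7 N at the mark
- gauge_grip (a point): middle of the gauge's black flat upright grip: 34 mm across the rail, 14 along it, top 17 mm above this point, foot 27 below. Moves with the gauge; when fully in, 120 mm behind and 60 above the carrier's origin. A 10 mm rod, 14 mm below, runs to the barrel; 38 mm are free between grip and deck. Pushing it when fully in pushes the carrier. Thin pointers on its sides run over the scale bar
- gauge_mark (a point): where gauge_grip is when the gauge is drawn to the heavy mark: 145 mm behind the carrier's origin, 60 mm above it; the mark itself is the thick black line across the scale bar below
- scraper: a flat scraper, 260 mm long, steel blade and wooden handle, lying on the bench on the robot's side of the rail; origin under its centre; to be left alone
- brush: a wooden-handled brush, 190 mm long, lying on the bench left of the scraper; origin under its centre; to be left alone
- mallet: a mallet with rubber head, 250 mm long, lying on the bench at the right front; origin under its centre; to be left alone
- cup: an open white plastic beaker, 80 mm wide and 100 mm high, beyond the rail; origin under its centre; to be left alone
- mould_part: a single loose plaster block, 80 x 110 x 50 mm, lying on the bench beyond the rail; origin under its centre; to be left alone
- bowl: a dark rubber mixing bowl, 170 mm wide and 75 mm high, left of the rail; origin under its centre; to be left alone
- bottle: a white plastic bottle, 72 mm wide and 170 mm high, right of the rail; origin under its centre; to be left alone

How it is judged (in metres and radians):
On the way, in this order (a step that is already met when the one before it is completed fails the run):
1. the carrier has been pushed home in the next station (within 3 mm) and stands still (y of carrier in the frame of next_station between -0.003 and 0.003 m and linear speed of carrier below 0.01 m/s and value of joint gauge below 0.006 m), for 0.3 s.
2. the gauge is drawn to the mark (25 mm, give or take 4 mm) and held there for at least 1.2 s while the carrier stays home (y of carrier in the frame of next_station between -0.003 and 0.003 m and value of joint gauge between 0.021 and 0.029 m), for 1.2 s.
At the end, for the whole second after the job is handed in: the carrier rests level in the next station, within 3 mm of its home position along the rail, and the gauge is fully in (within 2 mm) (y of carrier in the frame of next_station between -0.003 and 0.003 m and linear speed of carrier below 0.01 m/s and value of joint gauge below 0.002 m and angle between carrier's own z axis and vertical below 0.03 rad); the robot touches nothing.
It fails at once if the carrier ran more than 12 mm past the next station (y of carrier in the frame of next_station above 0.012 m).
It fails at once if the gauge was drawn clearly beyond the mark (more than 34 mm) (value of joint gauge above 0.034 m).
It fails at once if the gauge was let snap back (faster than 0.3 m/s while still more than 6 mm out) (velocity of joint gauge below -0.3 m/s and value of joint gauge above 0.006 m).
It fails at once if another thing on the bench was moved by more than 30 mm (distance of any of scraper, brush, mallet, cup, mould_part, bowl, bottle from where it was at the start of the episode above 0.03 m).
It also fails if it takes over 54 s, if anything falls off the work surface, if the arm or the gripper's body presses on something with over 40 N, if the wrist force passes 120 N, or if a joint passes its speed limit or range.

## Working session

There is one attempt and no reset: what is moved stays moved. The work goes in short steps, Python scripts to look and compute and a shell command to move; the robot and the scene stay as the last step left them, time stands still between calls to the robot, and variables do not carry over. Pictures are saved under pics/ and viewed, at most 10 in all, crops included, and the job is handed in when it is done.

```bash
mkdir -p pics; ls; cat > h.py <<'E'
import numpy as np, cv2
from rig import env
def cal(n):
    c=env.get_calibration(n);K=np.array(c["camera_matrix"],float);R=cv2.Rodrigues(np.array(c["rvec"],float))[0];t=np.array(c["tvec"],float).ravel()
    return K,float(c["k1"]),R,t
def ray(n,u,v):
    K,k1,R,t=cal(n)
    p=cv2.undistortPoints(np.array([[[u,v]]],float),K,np.array([k1,0,0,0,0.]))[0,0]
    d=R.T@np.array([p[0],p[1],1.]);return -R.T@t,d
def onz(n,u,v,z):
    o,d=ray(n,u,v);return o+d*(z-o[2])/d[2]
def proj(n,P):
    c=cal(n);return cv2.projectPoints(np.array(P,float).reshape(-1,3),cv2.Rodrigues(c[2])[0],c[3],c[0],np.array([c[1],0,0,0,0.]))[0].reshape(-1,2)
E
python3 - <<'E'
from h import *
for n in("top","side"):
    p,d=env.capture(n);cv2.imwrite(f"pics/{n}0.png",p);np.save(n+"0.npy",d)
    K,k,R,t=cal(n);print(n,K[0,0],k,-R.T@t)
s=env.state();print(s["eef_rot"],s["width"],s["ft_force"],env.tcp_to_grasp,s["tcp_pos"],s["time_s"])
E
```

```text
pics
top 490.7134619611585 0.06043223068167257 [ 301.25447866    4.47459872 1686.43319466]
side 486.31459387603275 -0.10683810784213077 [284.54465766 910.85098532 945.33027462]
[ 9.87796340e-01  1.55750279e-01 -9.00038522e-05 -4.83434183e-04] 0.9978212658366411 [1.1709708  1.01053031 1.23958351] -18.700000000000003 [ 176.86508372 -546.87508318  230.87563541] 0.1
```

View pics/top0.png

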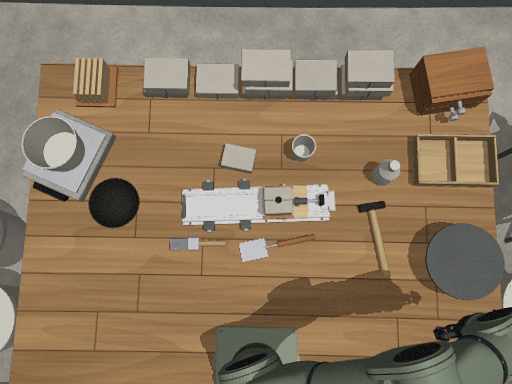

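View pics/side0.png

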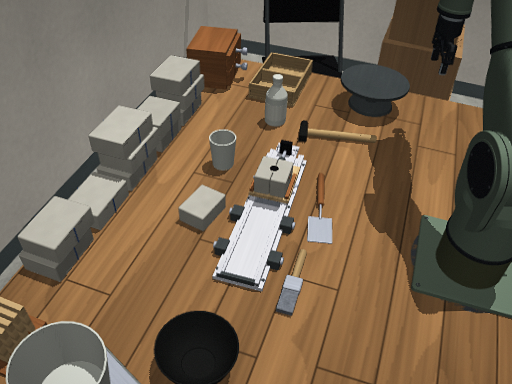

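The top view shows the rail from about (183,207) to (330,200). The stations are at columns ~209 and ~245, and the carrier is at ~(285,201) with the black grip near (322,200). The side view agrees. I'll zoom in on both.

```bash
python3 - <<'E'
from h import *
p=cv2.imread("pics/top0.png")[165:245,170:350];q=cv2.resize(p,None,fx=4.4,fy=4.4,interpolation=cv2.INTER_CUBIC)
s=cv2.imread("pics/side0.png")[130:300,200:320];s=cv2.resize(s,None,fx=1.4,fy=1.4,interpolation=cv2.INTER_CUBIC)
im=np.zeros((352+240,792,3),np.uint8);im[:352,:792]=q;im[352:352+238,:168]=s
s=cv2.imread("pics/side0.png")[130:210,240:320];s=cv2.resize(s,(240,240),interpolation=cv2.INTER_CUBIC);im[352:592,200:440]=s
cv2.imwrite("pics/z0.png",im)
# rail corners, lip height 28, rough white mask
t=cv2.imread("pics/top0.png");h=cv2.cvtColor(t,cv2.COLOR_BGR2HSV)
m=((h[...,1]<40)&(h[...,2]>150)).astype(np.uint8);m[:180]=0;m[235:]=0;m[:,:175]=0;m[:,340:]=0
m=cv2.morphologyEx(m,cv2.MORPH_CLOSE,np.ones((9,9)))
n,l,st,c=cv2.connectedComponentsWithStats(m);i=1+np.argmax(st[1:,4]);r=cv2.minAreaRect(np.argwhere(l==i)[:,::-1].astype(np.float32));print(r,cv2.boxPoints(r))
for b in cv2.boxPoints(r): print(onz("top",*b,28).round(1))
# dark housings
m=((h[...,2]<75)).astype(np.uint8);m[:175]=0;m[235:]=0;m[:,:195]=0;m[:,335:]=0
n,l,st,c=cv2.connectedComponentsWithStats(m)
for i in range(1,n):
    if st[i,4]>12: print(st[i],c[i].round(1),onz("top",*c[i],30).round(1),onz("top",*c[i],89).round(1))
E
```

```text
((258.0, 202.0), (44.0, 152.0), 90.0) [[182. 180.]
 [334. 180.]
 [334. 224.]
 [182. 224.]]
[617.2 265.9  28. ]
[ 626.6 -256.1   28. ]
[ 475.4 -254.8   28. ]
[465.4 259.2  28. ]
[319 195   5  11  48] [321.  199.6] [ 557.5 -211.4   30. ] [ 548.3 -203.7   89. ]
[275 197   7   6  30] [278.  199.4] [555.3 -65.3  30. ] [546.3 -62.9  89. ]
```

View pics/z0.png

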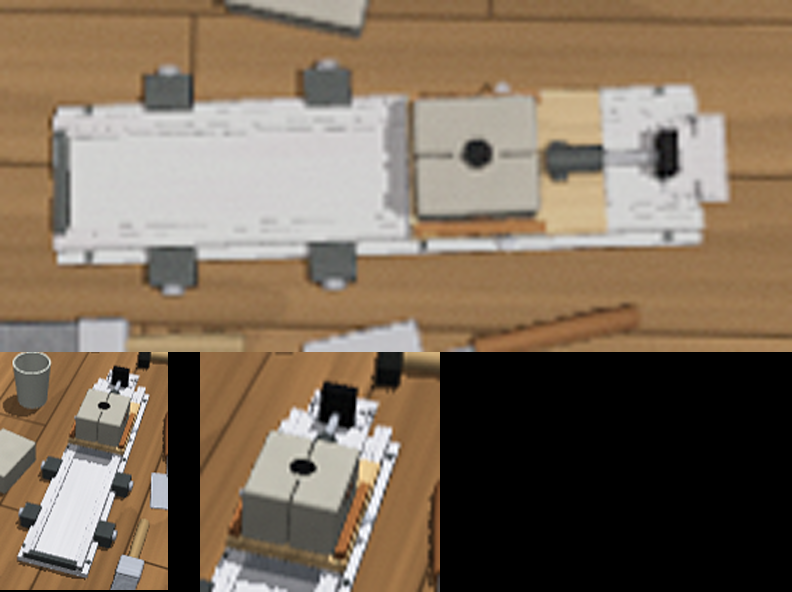

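The zoom shows the rail corners, the housings (169,91), (172,267), (327,84), (332,264), and the grip top at (667,153). I'll convert these to world positions.

```bash
python3 - <<'E'
from h import *
f=lambda x,y,z:onz("top",170+(x+.5)/4.4-.5,165+(y+.5)/4.4-.5,z)[:2]
TL,BL,TR,BR=f(55,107,28),f(57,263,28),f(690,87,28),f(702,243,28)
print(TL,BL,TR,BR)
h=[f(169,91,30),f(172,267,30),f(327,84,30),f(332,264,30)];print(h)
L=(h[0]+h[1])/2;S=(h[2]+h[3])/2   # last, next
end=((TL+BL)/2,(TR+BR)/2)
d=end[0]-end[1];print(np.linalg.norm(d),"dir angle from y",np.arctan2(-d[0],d[1]), "housing line",np.arctan2(-(L-S)[0],(L-S)[1]),"next",S,"last",L)
e=d/np.linalg.norm(d)
print("next from rail ends",end[1]+e*285,end[0]-e*215)
g=f(667,153,89);print("grip",g)
m=[f(415,100,102),f(537,95,102),f(540,215,102),f(418,218,102)];print("mould",m)
mc=sum(m)/4;print("carrier origin",mc-25*e, "grip pred",mc-145*e)
print("home grip",S-120*e,"travel",(S-mc+25*e)@e,(S-g)@e-120)
s=env.state();from scipy.spatial.transform import Rotation as Ro;print(Ro.from_quat(s["eef_rot"]).as_matrix().round(3),s["tcp_pos"])
E
```

```text
[586.03169896 264.15631267] [464.08663531 257.1987933 ] [ 610.82212479 -230.2603293 ] [ 489.11085007 -238.65073197]
[array([599.97918352, 175.40017857]), array([462.43505373, 168.24800841]), array([607.76660351,  52.19913714]), array([467.07684567,  45.18563542])]
495.75916037464305 dir angle from y 0.050261926432851954 housing line 0.05042841724519734 next [537.42172459  48.69238628] last [531.20711862 171.82409349]
next from rail ends [535.64786893  50.18455292] [535.86093197  45.9490689 ]
grip [ 549.07709933 -204.26699263]
mould [array([583.50479032, -15.71724168]), array([ 588.92716761, -106.40561032]), array([ 499.07136048, -109.13393416]), array([495.10898724, -19.29900455])]
carrier origin [542.90909558 -87.60737606] grip pred [ 548.93798758 -207.45583229]
home grip [543.45061659 -71.15606995] travel 136.40332390453733 133.22550039749893
[[ 0.951  0.308 -0.   ]
 [ 0.308 -0.951  0.001]
 [-0.    -0.001 -1.   ]] [ 176.86508372 -546.87508318  230.87563541]
```

```bash
python3 -m creep '[0,0,0,-0.97,1,0,0,0,-0.97,1,0,0,0,-0.97,1,0,0,0,-0.97,1,0,0,0,-0.97,1,0,0,0,-0.97,1,0,0,0,-0.97,1,0,0,0,-0.97,1,0,0,0,-0.97,1,0.537,0.648,0,0,1,0.537,0.648,0,0,1,0.537,0.648,0,0,1,0.537,0.648,0,0,1,0.537,0.648,0,0,1,0.537,0.648,0,0,1,0.537,0.648,0,0,1,0.537,0.648,0,0,1,0.537,0.648,0,0,1,0.537,0.648,0,0,1]'
cat > st.py <<'E'
from h import *
from scipy.spatial.transform import Rotation as Ro
s=env.state();R=Ro.from_quat(s["eef_rot"]).as_matrix();e=np.array([-.0503,.9987,0]);a=np.array([.9987,.0503,0]);p=np.array(s["tcp_pos"])
H=np.array([535.9,48.3,0]) # home
print("t",s["time_s"],"tcp",p.round(1),"yaw of tool x vs rail (world)",round(float(np.arctan2(R[1,0],R[0,0])-np.arctan2(e[1],e[0])),3),"zax",R[:,2].round(3),"along",round((p-H)@e,1),"across",round((p-H)@a,1),"F along/across/z",(np.array([e,a,[0,0,1]])@np.array(s["ft_force"])).round(1),"w",round(s["width"],3),s["gripper_force"])
E
python3 st.py
```

```text
time_s: 2.48
tcp_pos: [549.6, -204.1, 231.1]
eef_rot: [0.689, 0.725, -0.0, -0.0]
ft_force: [0.8, 0.0, 0.5]
width: 1.001
gripper_force: 0.0
t 2.475 tcp [ 549.6 -204.1  231.1] yaw of tool x vs rail (world) 0.001 zax [-0.  0. -1.] along -252.7 across 1.0 F along/across/z [0.  0.8 0.5] w 1.001 0.0
```

```bash
python3 -m creep '[-0.025,0,0.7,0,1,0,0,0.7,0,1,0,0,0.7,0,1,0,0,0.4,0,1,0,0,0.25,0,1,0,0,0.1,0,1,0,0,0,0,1]'
python3 st.py; python3 - <<'E'
from h import *
p,d=env.capture("side");q=p[110:230,230:350];q=cv2.resize(q,(480,480),interpolation=cv2.INTER_CUBIC)
p,d=env.capture("top");r=p[165:245,270:350];r=cv2.resize(r,(320,320),interpolation=cv2.INTER_CUBIC)
im=np.zeros((480,800,3),np.uint8);im[:,:480]=q;im[:320,480:]=r;cv2.imwrite("pics/z1.png",im)
E
```

```text
time_s: 3.35
tcp_pos: [548.9, -206.8, 60.6]
eef_rot: [0.689, 0.725, 0.0, 0.0]
ft_force: [-0.7, -0.1, 0.7]
width: 0.997
gripper_force: 0.0
t 3.35 tcp [ 548.9 -206.8   60.6] yaw of tool x vs rail (world) 0.001 zax [ 0. -0. -1.] along -255.5 across 0.1 F along/across/z [-0.  -0.7  0.7] w 0.997 0.0
```

View pics/z1.png

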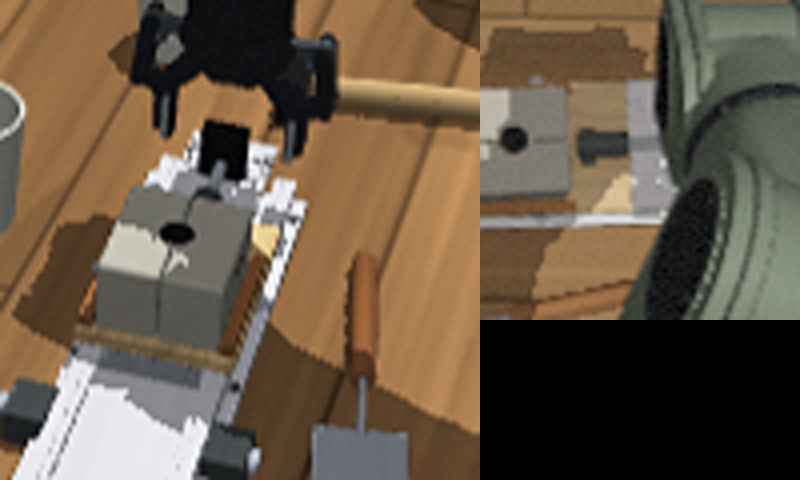

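The side view shows the fingers at (165,130) and (290,155), either side of the grip at (225,150) and centred on it. I'll lower about 3 mm and close.

```bash
python3 -m creep '[0,0,0.05,0,1,0,0,0,0,0.3,0,0,0,0,0,0,0,0,0,0,0,0,0,0,0,0,0,0,0,0,0,0,0,0,0,0,0,0,0,0]'
python3 st.py
```

```text
time_s: 4.45
tcp_pos: [549.6, -206.8, 57.8]
eef_rot: [0.689, 0.725, 0.001, 0.001]
ft_force: [4.7, -0.3, 6.7]
width: 0.389
gripper_force: 59.7
t 4.45 tcp [ 549.6 -206.8   57.8] yaw of tool x vs rail (world) 0.001 zax [ 0.002 -0.    -1.   ] along -255.5 across 0.8 F along/across/z [-0.6  4.6  6.7] w 0.389 59.73371386528015
```

```bash
python3 -m creep '[0.05,0,0,0,0,0.1,0,0,0,0,0.1,0,0,0,0,0.1,0,0,0,0,0.1,0,0,0,0,0.1,0,0,0,0,0.05,0,0,0,0,0,0,0,0,0]' ; python3 st.py
for i in 1; do python3 -m creep '[0.05,0,0,0,0,0,0,0,0,0]' >/dev/null; python3 st.py;done
python3 -m creep '[0.05,0,0,0,0,0,0,0,0,0]' >/dev/null; python3 st.py
python3 -m creep '[0.05,0,0,0,0,0,0,0,0,0]' >/dev/null; python3 st.py
python3 -m creep '[0.05,0,0,0,0,0,0,0,0,0]' >/dev/null; python3 st.py
python3 -m creep '[0.05,0,0,0,0,0,0,0,0,0]' >/dev/null; python3 st.py
python3 -m creep '[0.05,0,0,0,0,0,0,0,0,0]' >/dev/null; python3 st.py
```

```text
time_s: 5.45
tcp_pos: [547.8, -172.0, 57.8]
eef_rot: [0.689, 0.725, 0.0, 0.001]
ft_force: [6.0, -6.4, 4.5]
width: 0.39
gripper_force: 59.7
t 5.45 tcp [ 547.8 -172.    57.8] yaw of tool x vs rail (world) 0.001 zax [ 0.002 -0.002 -1.   ] along -220.6 across 0.8 F along/across/z [-6.7  5.6  4.5] w 0.39 59.658620953559875
t 5.7 tcp [ 547.6 -169.2   57.8] yaw of tool x vs rail (world) 0.0 zax [ 0.002 -0.002 -1.   ] along -217.8 across 0.8 F along/across/z [-8.3  6.3  4.6] w 0.386 59.663488268852234
t 5.95 tcp [ 547.4 -166.2   57.8] yaw of tool x vs rail (world) 0.0 zax [ 0.002 -0.002 -1.   ] along -214.8 across 0.7 F along/across/z [-8.5  6.7  4.1] w 0.387 59.66882050037384
t 6.2 tcp [ 547.3 -163.2   57.8] yaw of tool x vs rail (world) 0.0 zax [ 0.002 -0.002 -1.   ] along -211.8 across 0.7 F along/across/z [-7.7  6.8  4.1] w 0.385 59.67641830444336
t 6.45 tcp [ 547.1 -160.2   57.8] yaw of tool x vs rail (world) 0.0 zax [ 0.002 -0.002 -1.   ] along -208.8 across 0.7 F along/across/z [-8.8  6.   4.3] w 0.386 59.68230485916138
t 6.7 tcp [ 547.  -157.2   57.8] yaw of tool x vs rail (world) 0.0 zax [ 0.002 -0.002 -1.   ] along -205.8 across 0.7 F along/across/z [-9.   6.6  5.7] w 0.39 59.68696475028992
t 6.95 tcp [ 546.8 -154.2   57.8] yaw of tool x vs rail (world) 0.0 zax [ 0.002 -0.002 -1.   ] along -202.8 across 0.7 F along/across/z [-8.6  6.   4.8] w 0.384 59.691343903541565
```

```bash
python3 -m creep '[0.05,0.01,-0.005,0,0,0,0,0,0,0]' >/dev/null; python3 st.py
for i in 1; do :; done
python3 -m creep '[0.05,0,0,0,0,0,0,0,0,0]' >/dev/null; python3 st.py
python3 -m creep '[0.05,0,0,0,0,0,0,0,0,0]' >/dev/null; python3 st.py
python3 -m creep '[0.05,0,0,0,0,0,0,0,0,0]' >/dev/null; python3 st.py
python3 -m creep '[0.05,0,0,0,0,0,0,0,0,0]' >/dev/null; python3 st.py
python3 -m creep '[0.05,0,0,0,0,0,0,0,0,0]' >/dev/null; python3 st.py
python3 -m creep '[0.05,0,0,0,0,0,0,0,0,0]' >/dev/null; python3 st.py
```

```text
t 7.2 tcp [ 546.8 -151.5   57.9] yaw of tool x vs rail (world) 0.0 zax [ 0.001 -0.002 -1.   ] along -200.1 across 0.8 F along/across/z [-10.    3.8   2.3] w 0.389 59.42799389362335
t 7.45 tcp [ 546.6 -149.1   57.9] yaw of tool x vs rail (world) -0.0 zax [ 0.001 -0.003 -1.   ] along -197.7 across 0.8 F along/across/z [-13.8   3.3   1.8] w 0.385 59.542107582092285
t 7.7 tcp [ 546.5 -145.3   57.8] yaw of tool x vs rail (world) 0.0 zax [ 0.001 -0.002 -1.   ] along -193.9 across 0.8 F along/across/z [-9.1  4.4  1.8] w 0.391 59.42867159843445
t 7.95 tcp [ 546.3 -142.    57.8] yaw of tool x vs rail (world) 0.001 zax [ 0.001 -0.002 -1.   ] along -190.6 across 0.8 F along/across/z [-7.2  4.1  1. ] w 0.388 59.46963965892792
t 8.2 tcp [ 546.2 -139.    57.8] yaw of tool x vs rail (world) 0.001 zax [ 0.001 -0.002 -1.   ] along -187.6 across 0.9 F along/across/z [-6.9  4.5  1. ] w 0.389 59.47188377380371
t 8.45 tcp [ 546.  -136.    57.8] yaw of tool x vs rail (world) 0.001 zax [ 0.001 -0.002 -1.   ] along -184.6 across 0.9 F along/across/z [-7.2  4.2  2.2] w 0.386 59.47095572948456
t 8.7 tcp [ 545.9 -133.    57.8] yaw of tool x vs rail (world) 0.001 zax [ 0.001 -0.002 -1.   ] along -181.6 across 0.9 F along/across/z [-6.7  5.2  2. ] w 0.385 59.47481453418732
```

```bash
python3 -m creep '[0.08,0,0,0,0,0.08,0,0,0,0,0.08,0,0,0,0,0.08,0,0,0,0,0.08,0,0,0,0,0.08,0,0,0,0,0.08,0,0,0,0,0.08,0,0,0,0,0.08,0,0,0,0,0.05,0,0,0,0,0,0,0,0,0]' >/dev/null; python3 st.py
python3 -m creep '[0.025,0,0,0,0,0,0,0,0,0]' >/dev/null; python3 st.py
python3 -m creep '[0.025,0,0,0,0,0,0,0,0,0]' >/dev/null; python3 st.py
python3 -m creep '[0.025,0,0,0,0,0,0,0,0,0]' >/dev/null; python3 st.py
```

```text
t 10.075 tcp [543.5 -86.7  57.8] yaw of tool x vs rail (world) 0.001 zax [ 0.001 -0.001 -1.   ] along -135.2 across 0.8 F along/across/z [-5.6  4.1  2.5] w 0.388 59.52448546886444
t 10.325 tcp [543.4 -85.5  57.8] yaw of tool x vs rail (world) 0.0 zax [ 0.001 -0.002 -1.   ] along -134.0 across 0.8 F along/across/z [-8.4  3.6  2.3] w 0.385 59.55546677112579
t 10.575 tcp [543.3 -84.   57.8] yaw of tool x vs rail (world) 0.0 zax [ 0.001 -0.002 -1.   ] along -132.5 across 0.7 F along/across/z [-8.   3.8  2.4] w 0.383 59.54499900341034
t 10.825 tcp [543.2 -82.5  57.8] yaw of tool x vs rail (world) 0.0 zax [ 0.001 -0.002 -1.   ] along -131.0 across 0.7 F along/across/z [-7.8  3.7  3.3] w 0.39 59.54509735107422
```

```bash
python3 -m creep '[0.025,0,0,0,0,0,0,0,0,0]' >/dev/null; python3 st.py
python3 -m creep '[0.025,0,0,0,0,0,0,0,0,0]' >/dev/null; python3 st.py
python3 -m creep '[0.025,0,0,0,0,0,0,0,0,0]' >/dev/null; python3 st.py
python3 -m creep '[0.025,0,0,0,0,0,0,0,0,0]' >/dev/null; python3 st.py
```

```text
t 11.075 tcp [543.2 -81.   57.8] yaw of tool x vs rail (world) 0.0 zax [ 0.001 -0.002 -1.   ] along -129.5 across 0.7 F along/across/z [-7.9  3.2  2.5] w 0.386 59.545615911483765
t 11.325 tcp [543.1 -79.5  57.8] yaw of tool x vs rail (world) 0.0 zax [ 0.001 -0.002 -1.   ] along -128.0 across 0.8 F along/across/z [-8.1  3.6  1.8] w 0.387 59.555785059928894
t 11.575 tcp [543.  -77.8  57.8] yaw of tool x vs rail (world) 0.0 zax [ 0.001 -0.001 -1.   ] along -126.3 across 0.7 F along/across/z [-6.6  3.7  1.4] w 0.384 59.591190218925476
t 11.825 tcp [542.9 -76.   57.8] yaw of tool x vs rail (world) 0.001 zax [ 0.001 -0.001 -1.   ] along -124.4 across 0.8 F along/across/z [-4.4  4.2  1.8] w 0.383 59.63040232658386
```

```bash
python3 -m creep '[0.017,0,0,0,0,0,0,0,0,0]' >/dev/null; python3 st.py
python3 -m creep '[0.017,0,0,0,0,0,0,0,0,0]' >/dev/null; python3 st.py
```

```text
t 12.075 tcp [542.9 -74.7  57.8] yaw of tool x vs rail (world) 0.001 zax [ 0.001 -0.001 -1.   ] along -123.1 across 0.8 F along/across/z [-3.4  4.4  2.7] w 0.39 59.574370980262756
t 12.325 tcp [542.8 -73.4  57.8] yaw of tool x vs rail (world) 0.001 zax [ 0.001 -0.    -1.   ] along -121.9 across 0.8 F along/across/z [-3.   5.2  3.5] w 0.387 59.60809350013733
```

```bash
python3 -m creep '[0.015,0,0,0,0,0,0,0,0,0]' >/dev/null; python3 st.py
python3 -m creep '[0.015,0,0,0,0,0,0,0,0,0]' >/dev/null; python3 st.py
```

```text
t 12.575 tcp [542.8 -72.6  57.8] yaw of tool x vs rail (world) 0.001 zax [ 0.001 -0.    -1.   ] along -121.1 across 0.8 F along/across/z [-2.6  3.6  3.3] w 0.391 59.658719301223755
t 12.825 tcp [542.8 -72.2  57.8] yaw of tool x vs rail (world) 0.001 zax [ 0.001 -0.001 -1.   ] along -120.6 across 0.8 F along/across/z [-6.4  4.9  2.6] w 0.39 59.631632566452026
```

```bash
python3 - <<'E'
from h import *
p,d=env.capture("side");cv2.imwrite("pics/s2.png",p);q=p[140:290,200:320];q=cv2.resize(q,(480,600),interpolation=cv2.INTER_CUBIC)
p,d=env.capture("top");cv2.imwrite("pics/t2.png",p);r=p[165:245,200:280];r=cv2.resize(r,(320,320),interpolation=cv2.INTER_CUBIC)
im=np.zeros((600,800,3),np.uint8);im[:,:480]=q;im[:320,480:]=r;cv2.imwrite("pics/z2.png",im)
E
```

```text
(no output)
```

View pics/z2.png

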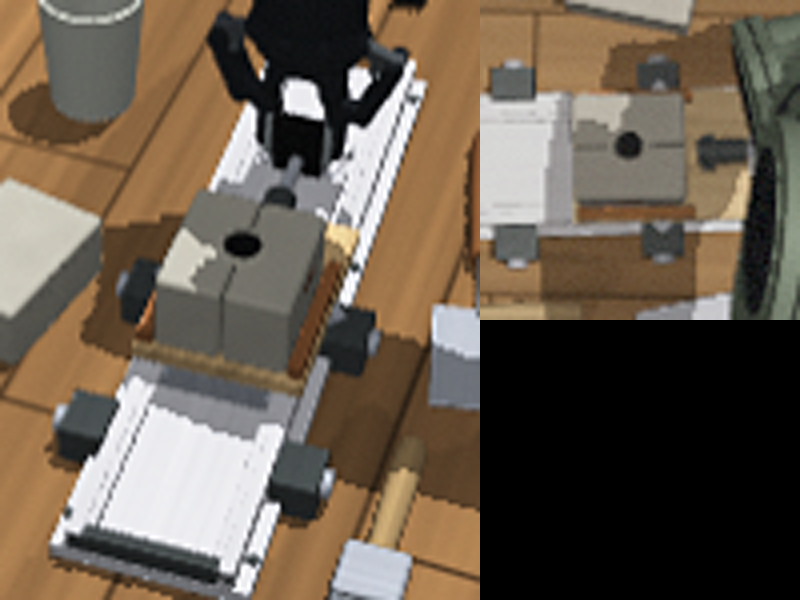

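The carrier sits between the near housings. In the top crop the mould corners are at (573,94), (684,94), (686,205) and (577,203), and the next station's housings are at (658,73) and (663,240). I'll check the carrier offset against the housings.

```bash
python3 - <<'E'
from h import *
f=lambda x,y,z:onz("top",200+(x-480+.5)/4-.5,165+(y+.5)/4-.5,z)[:2]
e=np.array([-.0503,.9987])
m=sum(f(x,y,102) for x,y in((573,94),(684,94),(686,205),(577,203)))/4
h=(f(658,73,30)+f(663,240,30))/2;l=(f(513,82,30)+f(517,244,30))/2
print(m-25*e,h,l,"carrier past housings mm",(m-25*e-h)@e, (m-25*e-l)@e+125)
E
python3 st.py
```

```text
[535.22090344  46.04747995] [538.86685944  47.87354434] [530.94677589 171.77985006] carrier past housings mm -1.640298916557167 -0.7839066482861625
t 12.925 tcp [542.8 -72.1  57.8] yaw of tool x vs rail (world) 0.001 zax [ 0.001 -0.001 -1.   ] along -120.6 across 0.8 F along/across/z [-5.8  4.9  1.9] w 0.387 59.63065266609192
```

```bash
python3 -m creep '[0.015,0,0,0,0,0,0,0,0,0]' >/dev/null; python3 st.py
python3 -m creep '[0.005,0,0,0,0,0,0,0,0,0,0,0,0,0,0]' >/dev/null; python3 st.py
```

```text
t 13.175 tcp [542.8 -71.7  57.8] yaw of tool x vs rail (world) 0.001 zax [ 0.001 -0.001 -1.   ] along -120.1 across 0.8 F along/across/z [-8.   5.   2.2] w 0.387 59.61428940296173
t 13.55 tcp [542.7 -71.6  57.8] yaw of tool x vs rail (world) 0.0 zax [ 0.001 -0.002 -1.   ] along -120.1 across 0.8 F along/across/z [-9.5  5.5  2.1] w 0.387 59.58705425262451
```

```bash
python3 -m creep '[-0.03,0,0,0,0,0,0,0,0,0,0,0,0,0,0,0,0,0,0,0,0,0,0,0,0]' >/dev/null; python3 st.py
python3 -m creep '[-0.04,0,0,0,0,-0.04,0,0,0,0,-0.04,0,0,0,0,-0.04,0,0,0,0,-0.04,0,0,0,0,0,0,0,0,0]' >/dev/null; python3 st.py
```

```text
t 14.175 tcp [542.7 -71.9  57.7] yaw of tool x vs rail (world) 0.001 zax [ 0.001  0.    -1.   ] along -120.4 across 0.7 F along/across/z [-0.7  4.6  4.2] w 0.39 59.78367805480957
t 14.925 tcp [543.1 -83.2  57.7] yaw of tool x vs rail (world) 0.002 zax [ 0.     0.001 -1.   ] along -131.7 across 0.6 F along/across/z [4.  4.6 3.8] w 0.384 59.7875314950943
```

```bash
python3 -m creep '[-0.04,0,0,0,0,-0.04,0,0,0,0,-0.04,0,0,0,0,-0.04,0,0,0,0,-0.04,0,0,0,0,-0.025,0,0,0,0,0,0,0,0,0]' >/dev/null; python3 st.py
python3 - <<'E'
from h import *
p,d=env.capture("side");cv2.imwrite("pics/s3.png",p);q=p[140:220,230:310];q=cv2.resize(q,(400,400),interpolation=cv2.INTER_CUBIC)
r=cv2.resize(cv2.imread("pics/s2.png")[140:220,230:310],(400,400),interpolation=cv2.INTER_CUBIC)
cv2.imwrite("pics/z3.png",np.hstack([r,q]))
a=cv2.imread("pics/s2.png")[190:240,230:290].astype(float);b=p[190:240,230:290].astype(float)
print("mould shift px",cv2.phaseCorrelate(a.mean(2),b.mean(2)), proj("side",[[536,48,102],[536.1,46,102]]))
E
```

```text
t 15.8 tcp [543.7 -96.2  57.6] yaw of tool x vs rail (world) 0.002 zax [-0.     0.002 -1.   ] along -144.7 across 0.5 F along/across/z [8.  3.4 2.7] w 0.389 59.655922651290894
mould shift px ((-0.012678101887143356, -0.29647497786227817), 0.5988158816222192) [[263.56216408 195.96752266]
 [263.77533897 195.45329757]]
```

View pics/z3.png

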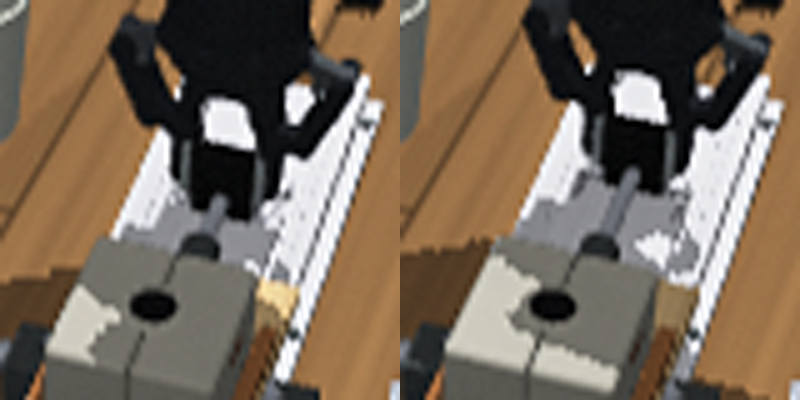

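The left half is before the draw and the right half during it. The grip moved from (225,180) to (635,155) (x minus 400), the mould stayed put, and the spring force of about 8 N fits the mark. I'll hold for over 2 s, then guide it back in.

```bash
python3 -m creep '[0,0,0,0,0,0,0,0,0,0,0,0,0,0,0,0,0,0,0,0,0,0,0,0,0,0,0,0,0,0,0,0,0,0,0,0,0,0,0,0,0,0,0,0,0,0,0,0,0,0,0,0,0,0,0,0,0,0,0,0,0,0,0,0,0,0,0,0,0,0,0,0,0,0,0,0,0,0,0,0,0,0,0,0,0,0,0,0,0,0,0,0,0,0,0]' >/dev/null; python3 st.py
python3 -m creep '[0.03,0,0,0,0,0.04,0,0,0,0,0.04,0,0,0,0,0.04,0,0,0,0,0.04,0,0,0,0,0.04,0,0,0,0,0.04,0,0,0,0,0.04,0,0,0,0,0.04,0,0,0,0,0.04,0,0,0,0,0,0,0,0,0]' >/dev/null; python3 st.py
python3 -m creep '[0.02,0,0,0,0,0,0,0,0,0,0,0,0,0,0]' >/dev/null; python3 st.py
```

```text
t 18.225 tcp [543.7 -96.1  57.6] yaw of tool x vs rail (world) 0.002 zax [-0.     0.002 -1.   ] along -144.6 across 0.5 F along/across/z [6.7 2.6 3.3] w 0.385 59.62856411933899
t 19.6 tcp [542.8 -73.3  57.7] yaw of tool x vs rail (world) 0.002 zax [ 0.001  0.001 -1.   ] along -121.8 across 0.7 F along/across/z [2.  4.9 3.7] w 0.389 59.84509527683258
t 19.975 tcp [542.7 -72.3  57.7] yaw of tool x vs rail (world) 0.002 zax [ 0.001  0.001 -1.   ] along -120.8 across 0.7 F along/across/z [1.9 4.9 3.6] w 0.388 59.86241698265076
```

```bash
python3 -m creep '[0.02,0,0,0,0,0,0,0,0,0]' >/dev/null; python3 st.py
python3 -m creep '[0.02,0,0,0,0,0,0,0,0,0]' >/dev/null; python3 st.py
python3 -m creep '[0.015,0,0,0,0,0,0,0,0,0]' >/dev/null; python3 st.py
```

```text
t 20.225 tcp [542.6 -71.8  57.7] yaw of tool x vs rail (world) 0.001 zax [ 0.001 -0.    -1.   ] along -120.3 across 0.7 F along/across/z [-2.2  5.5  4.1] w 0.384 59.80524480342865
t 20.475 tcp [542.7 -71.6  57.8] yaw of tool x vs rail (world) 0.0 zax [ 0.001 -0.001 -1.   ] along -120.1 across 0.7 F along/across/z [-7.9  6.5  3.6] w 0.388 59.720497727394104
t 20.725 tcp [542.6 -71.2  57.8] yaw of tool x vs rail (world) 0.0 zax [ 0.001 -0.002 -1.   ] along -119.6 across 0.7 F along/across/z [-11.    6.5   3.1] w 0.386 59.68124806880951
```

```bash
python3 -m creep '[-0.025,0,0,0,0,0,0,0,0,0,0,0,0,0,0]' >/dev/null; python3 st.py
python3 -m creep '[0,0,0,0,0.6,0,0,0,0,1,0,0,0,0,1,0,0,0,0,1,0,0,0,0,1,0,0,-0.2,0,1,0,0,-0.5,0,1,0,0,-0.7,0,1,0,0,-0.7,0,1,-0.5,0,-0.5,0,1,-0.8,0,0,0,1,-0.8,0,0,0,1,-0.8,0,0,0,1,-0.8,0,0,0,1,-0.5,0,0,0,1,0,0,0,0,1]' ; python3 st.py
python3 - <<'E'
from h import *
p,d=env.capture("side");q=p[120:270,200:320];q=cv2.resize(q,(480,600),interpolation=cv2.INTER_CUBIC)
p,d=env.capture("top");cv2.imwrite("pics/t4.png",p);r=p[165:245,200:300];r=cv2.resize(r,(320,256),interpolation=cv2.INTER_CUBIC)
im=np.zeros((600,800,3),np.uint8);im[:,:480]=q;im[:256,480:]=r;cv2.imwrite("pics/z4.png",im)
E
```

```text
t 21.1 tcp [542.6 -71.4  57.7] yaw of tool x vs rail (world) 0.001 zax [ 0.001 -0.    -1.   ] along -119.9 across 0.7 F along/across/z [-3.7  4.6  2.8] w 0.389 59.82086420059204
time_s: 23.1
tcp_pos: [554.5, -324.8, 213.9]
eef_rot: [0.69, 0.724, -0.0, 0.0]
ft_force: [-0.2, 1.3, 0.1]
width: 1.002
gripper_force: 0.0
t 23.1 tcp [ 554.5 -324.8  213.9] yaw of tool x vs rail (world) -0.002 zax [-0. -0. -1.] along -373.6 across -0.2 F along/across/z [ 1.3 -0.2  0.1] w 1.002 0.0
```

View pics/z4.png

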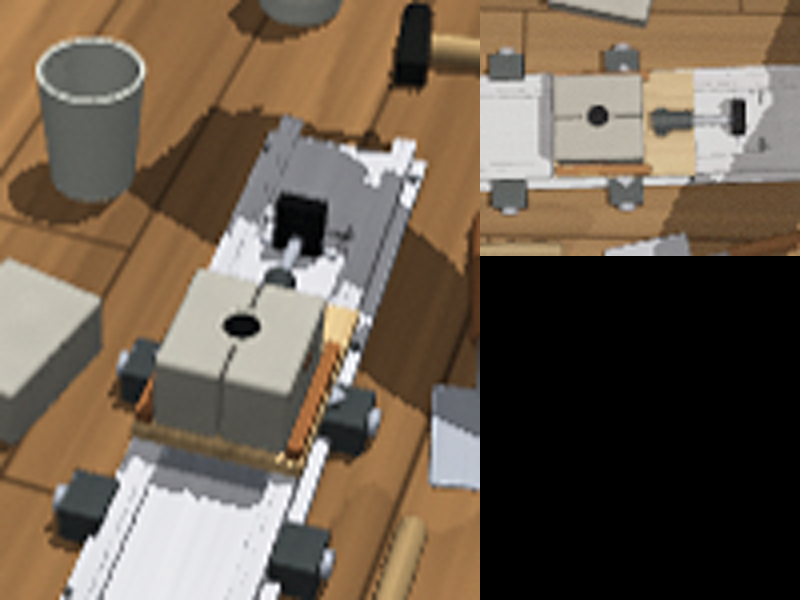

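The view shows the carrier between the first housings, with its side pointer at (625,180) level with the housing at (626,193). The grip at (300,222) is fully in, and the robot is clear of everything.

```bash
python3 -c "
from rig import env
print(env.job_done())"
```

```text
the job is handed in; nothing more can be done
None
```

The job is handed in (no verdict was returned): the carrier is home in the next station, the gauge was drawn about 25 mm to the heavy mark, held for over 2 s and guided back fully in, and no other item was touched.

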